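# Open the two-dial bolt lock of a steel parts case

## Robot

A 6-joint arm with a two-finger parallel gripper is mounted at the origin on the work surface. World frame = base frame: x ahead of the robot, y to its left, z up, the work surface at z = 0. Lengths are in m, angles in rad, forces in N, time in s.
With the tool pointing down it reaches from about 0.275 to 1 m from the base axis. Payload 8.4 kg.
Tool frame: the origin (TCP) lies on the centre line of the jaws, within the pads' length; the fingertips stand 17 mm ahead of it and the grasp point (between the pads) lies 2 mm behind it (bot.tcp_to_tips is the z of the fingertips in the tool frame, in m); z points along the fingers, y is the line along which they close (so a half turn about z gives the same grasp; the last joint's range is limited). The gripper opens to 85 mm and grips with 20 to 120 N. Pads are 22 mm wide; open, the fingers measure 114 mm over their backs; the gripper's body (76 mm by 85 mm) begins 54 mm behind the grasp point. The pads swing forward as they close: fully open they stand 13 mm farther back than shut.
Start: joints at [-1.233, 0.353, 1.633, -0, 1.155, -0.002], TCP at [0.208, -0.589, 0.248] pointing down, gripper open.
Joint ranges: [-2.63, 2.63], [-0.92, 2.1], [0.06, 2.66], [-1.3, 4.44], [0, 2.69], [-3.02, 3.02]. Speed limits (rad/s): [2.22, 2.22, 2.79, 3.14, 3.14, 3.14].

## Interface

Orientations are given as a unit quaternion [x, y, z, w].
In Python, from workcell import bot, hand, kinematics, get_obs, vision, hand_in gives the robot as it stands. The module is installed in compiled form; this text tells all that it offers. Calls block until the motion is done:
- bot.reach(position, orientation): joint-space move of the TCP to a pose.
- bot.servo_line(position, ori=None, velocity=0.15): straight line of the TCP; ori=None keeps the orientation; velocity is the mean speed in m/s.
- bot.goto_joints(angles): joint-space move.
- hand.move_gripper(opening, strength=None): finger opening in m; strength is the grip in N (None keeps the last); returns when the fingers have stopped.
- bot.dwell(seconds).
- kinematics.solve_ik(position, orientation): joint angles nearest the present ones, or None.
- get_obs(): the state.
- vision.read_camera(name): name is "scene" or "top" or "wrist"; returns a dict with "frame" (384x512x3 uint8, red, green, blue), "intrinsics" (3x3 intrinsics, pixels), "dist" ([k1, k2, p1, p2, k3] as OpenCV has them; the pictures are not rectified), "view" (4x4, takes a point from world to camera coordinates). Camera axes: x right, y down, z forward; pixel columns grow to the right and rows downward; lengths in m; the calibration is good to about 2 mm. A picture is of the moment at which its call begins. There is no depth.
A pose or a line that the arm cannot do raises bot.IKError and nothing moves.
- hand_in(): hands the job in; it is judged then, once.
The state is a dict: "time_s": time; "joint_pos": joint angles; "joint_vel": joint speeds; "joint_efforts": joint torques, N m; "position": TCP position; "orientation": TCP orientation; "wrist_force": force on the tool from outside, world axes, zero at the start; "ft_torque": the same for the moment, N m; "gripper_width": finger opening in m; "grip_force": force on a finger pad.
Only numpy, scipy, OpenCV 4.12 (cv2) and the standard library are available. Lean on these libraries where they do the work, as an engineer would, in place of code of your own. Each camera call takes 0.05 s, during which the arm holds its last target. There are 200 camera calls.

## Task

Unlock the grey steel case: turn the left dial to three and the right dial to two, each gently back and forth around its mark until you feel it catch, for the marks are not exact and a caught dial must not be forced further. Then draw the bolt by its red tab all the way back from the keeper, without forcing it if it jams, and let go, leaving the brass bush and the tin standing where they are on it.

Things in the scene. Friction and masses are not known exactly. Their poses are not given: they have to be found in the camera images.
- case: steel case, 246 x 366 mm, lid top 72 mm above the bench, fixed; origin at the centre of its underside, z up, x from the hinged edge (near the robot) to the far edge with the keeper, y to the robot's left. Dial axes at y = +90 mm (left) and -90 mm (right), x = 0. The bolt lies between them
- dial_left (a joint): left dial's angle (rad), growing counter-clockwise seen from above. Marks on the lid, radial rows of 1 to 4 white dots: one at 0.0, two at 0.8, three at 1.6, four at 2.4; end stops at -0.15 and 2.55. Starts between 0.45 and 0.95. Its code number is three, nominally 1.6, but it really catches up to 0.30 rad to either side, differently each time; only feel tells where. Free, it takes about 0.05 N m and stays put
- dial_left_grip (a point): middle of the left dial's grip bar, on the dial's axis, 29 mm above the lid; z up, turns with the dial. Aluminium bar 48 mm long, 12 mm thick; top 12 mm above this point, foot 20 mm below, on a black disc 68 mm in diameter, 8 mm thick. The bar's pointing end (red stripe on top) lies 1.942 rad counter-clockwise from this point's x axis
- ring_left: slotted ring inside the case, out of reach, on the left dial's axis 20 mm below the lid's top, turning with the dial through a spring of 4 N m/rad. At the right angle a sprung catch snaps into its slot (play 0.05 rad either way) and holds it both ways: from there turning resistance climbs steeply. The free catch presses 2.5 N; over 12 N (0.3 N m, 0.07 rad too far) breaks the lock
- dial_right (a joint): right dial's angle (rad), growing counter-clockwise seen from above. Marks on the lid, radial rows of 1 to 4 white dots: one at 0.0, two at 0.8, three at 1.6, four at 2.4; end stops at -0.15 and 2.55. Starts between 1.45 and 1.95. Its code number is two, nominally 0.8, but it really catches up to 0.30 rad to either side, differently each time; only feel tells where. Free, it takes about 0.05 N m and stays put
- dial_right_grip (a point): middle of the right dial's grip bar, on the dial's axis, 29 mm above the lid; z up, turns with the dial. Aluminium bar 48 mm long, 12 mm thick; top 12 mm above this point, foot 20 mm below, on a black disc 68 mm in diameter, 8 mm thick. The bar's pointing end (red stripe on top) lies 1.942 rad counter-clockwise from this point's x axis
- ring_right: slotted ring inside the case, out of reach, on the right dial's axis 20 mm below the lid's top, turning with the dial through a spring of 4 N m/rad. At the right angle a sprung catch snaps into its slot (play 0.05 rad either way) and holds it both ways: from there turning resistance climbs steeply. The free catch presses 2.5 N; over 12 N (0.3 N m, 0.07 rad too far) breaks the lock
- bolt (a joint): how far the bolt is drawn (m): 0 with its nose in the keeper, 0.030 drawn fully back to its stop; it slides along the case's -x (towards the hinged edge), takes about 1.5 N, and stays where it is left. It moves 2 to 3 mm freely and then jams, stiffening by 4 N per mm, if either dial has not caught
- bolt_tab (a point): upper part of the bolt's red tab, 29 mm above the lid, midway between the dials, at the start 15 mm towards the hinged edge from the line through the dial axes; has the case's axes. The tab is 14 mm thick along x, 32 mm wide along y; its top 10 mm above this point, its foot 24 mm below, on a flat steel bolt 5 mm high
- fence: two stop pins of the bolt inside the case, out of reach, moving with the bolt (origin 36 mm below the lid's top, on the case's middle). They meet the catches of dials that have not caught, with a spring of 4 N per mm behind them; more than 12 N on them breaks the lock
- bush: brass bush standing on the lid near its near left corner, 28 mm in diameter, 22 mm high; origin at the centre of its foot
- tin: small tin standing on the lid near its far right corner, 34 mm in diameter, 30 mm high; origin at the centre of its foot

How it is judged:
By the outcome, as a careful person would: the job done as asked, in the order asked, and still so for the second after the job is handed in, with the robot touching nothing.
It also fails if it takes over 72 s, if anything falls off the work surface, if the arm or the gripper's body presses on something with over 40 N, if the wrist force passes 120 N, or if a joint passes its speed limit or range.

## Working session

There is one attempt and no reset: what is moved stays moved. The work goes in short steps, each a Python script; the robot and the scene stay as the last script left them, time stands still between calls to the robot, and variables do not carry over. Pictures are saved under pics/ and viewed, at most 10 in all, crops included, and the job is handed in when it is done.

```bash
mkdir -p pics; python3 - <<'E'
from workcell import bot,hand,get_obs,vision
import cv2,numpy as np
o=get_obs();print({k:np.round(v,3) for k,v in o.items()})
ims=[]
for n in("top","scene"):
    c=vision.read_camera(n);cv2.imwrite(f"pics/{n}_raw.png",c["frame"][:,:,::-1]);np.savez(f"{n}.npz",**c)
    print(n,np.round(c["intrinsics"],1).tolist(),np.round(c["dist"],3),np.round(c["view"],3).tolist())
E
```

```text
{'time_s': np.float64(0.0), 'joint_pos': array([-1.233,  0.354,  1.634, -0.   ,  1.155, -0.002]), 'joint_vel': array([ 0.001, -0.001,  0.   , -0.   , -0.002,  0.003]), 'joint_efforts': array([-0.0000e+00, -6.0526e+01, -3.4207e+01, -0.0000e+00,  9.0000e-03,
       -0.0000e+00]), 'position': array([ 0.208, -0.589,  0.248]), 'orientation': array([ 0.986,  0.169, -0.   , -0.001]), 'wrist_force': array([ 0.694, -0.599,  0.26 ]), 'ft_torque': array([-0.028,  0.03 ,  0.026]), 'grip_force': np.float64(0.0), 'gripper_width': np.float64(0.085)}
top [[368.8, 0.0, 257.9], [0.0, 368.8, 193.6], [0.0, 0.0, 1.0]] [-0.016  0.     0.     0.     0.   ] [[0.071, -0.997, 0.003, -0.034], [-0.966, -0.07, -0.25, 0.598], [0.249, 0.015, -0.968, 0.713], [0.0, 0.0, 0.0, 1.0]]
scene [[428.8, 0.0, 253.2], [0.0, 428.8, 193.3], [0.0, 0.0, 1.0]] [0.023 0.    0.    0.    0.   ] [[-0.642, 0.766, -0.016, 0.358], [0.426, 0.339, -0.839, -0.18], [-0.637, -0.545, -0.544, 1.221], [0.0, 0.0, 0.0, 1.0]]
```

View pics/top_raw.png

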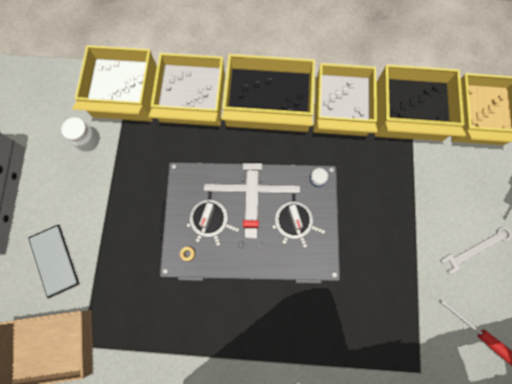

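View pics/scene_raw.png

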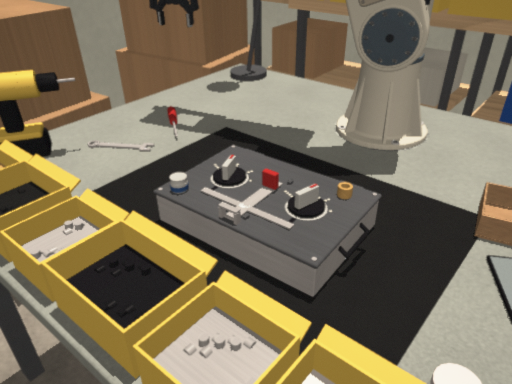

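Top view: the case spans about (163–339, 163–280), with the left dial at (208,218), right dial at (294,219), red tab at (251,224), bush at (187,254) and tin at (319,177). I'll cast rays for a first estimate and then look with the wrist camera from above.

```bash
cat > h.py <<'E'
from workcell import bot,hand,get_obs,vision,kinematics
import cv2,numpy as np
from scipy.spatial.transform import Rotation as R
def ray(c,uv,z):
    p=cv2.undistortPoints(np.array([[uv]],float),c["intrinsics"],c["dist"])[0,0]
    V=np.array(c["view"]);Rm,t=V[:3,:3],V[:3,3]
    o=-Rm.T@t;d=Rm.T@np.array([p[0],p[1],1]);return o+d*(z-o[2])/d[2]
def down(yaw): # tool y axis at angle yaw+90deg mod 180; tool x at yaw
    return (R.from_euler('z',yaw)*R.from_euler('x',np.pi)).as_quat()
E
python3 - <<'E'
from h import *
c=dict(np.load("top.npz"))
L=ray(c,(208,218),.072);Rr=ray(c,(294,219),.072)
print(L,Rr,ray(c,(251,222),.111)); 
m=(L+Rr)/2;y=L-Rr;th=np.arctan2(y[1],y[0])-np.pi/2;print(m,th,np.linalg.norm(y))
q=get_obs()["joint_pos"]
for yaw in(0,np.pi/2,-np.pi/2,np.pi):
    print(yaw,kinematics.solve_ik([m[0]-.05,m[1],.33],down(th+yaw)))
bot.reach([m[0]-.05,m[1],.36],down(th))
w=vision.read_camera("wrist");np.savez("wrist1.npz",**w);cv2.imwrite("pics/w1.png",w["frame"][:,:,::-1])
print(np.round(w["view"],3),w["intrinsics"],w["dist"],get_obs()["joint_pos"],get_obs()["time_s"])
E
```

```text
[0.53919072 0.10998707 0.072     ] [ 0.55007495 -0.07142608  0.072     ] [0.53031539 0.01760319 0.111     ]
[0.54463284 0.0192805  0.072     ] 0.05992506879875803 0.18173937072098603
0 [ 3.59294292e-02  7.29081541e-02  1.80433341e+00 -4.44089210e-16
  1.26435109e+00  1.54680069e+00]
1.5707963267948966 [ 3.59294292e-02  7.29081541e-02  1.80433341e+00 -4.44089210e-16
  1.26435109e+00 -2.39956396e-02]
-1.5707963267948966 None
3.141592653589793 [ 0.03592943  0.07290815  1.80433341  0.          1.26435109 -1.59479197]
[[ 0.059 -0.998  0.001 -0.011]
 [-0.954 -0.056  0.296  0.401]
 [-0.295 -0.018 -0.955  0.632]
 [ 0.     0.     0.     1.   ]] [[328.82135341   0.         253.64158067]
 [  0.         328.82135341 193.96914091]
 [  0.           0.           1.        ]] [-0.00372318  0.          0.          0.          0.        ] [ 3.48077691e-02  5.18932918e-02  1.76204341e+00 -1.68663168e-04
  1.32785870e+00  1.54656683e+00] 2.575
```

View pics/w1.png

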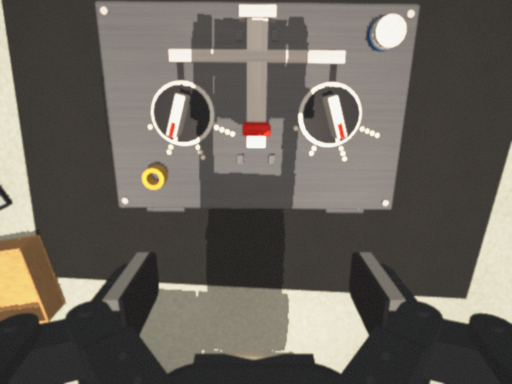

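Wrist view: ring centres are near (182,113) and (331,114). The pointers' red ends are near (171,132) on the left, just past the two-dot mark, and (343,133) on the right, near three. The tab is at (257,129), bush at (153,177) and tin at (388,32). Next I'll fit these precisely.

```bash
cat > fit.py <<'E'
from h import *
from scipy.optimize import least_squares
def world(c,mask,z):
    v,u=np.nonzero(mask);p=cv2.undistortPoints(np.stack([u,v],1).astype(float)[:,None],c["intrinsics"],c["dist"])[:,0]
    V=c["view"];Rm,t=V[:3,:3],V[:3,3];o=-Rm.T@t;d=np.c_[p,np.ones(len(p))]@Rm
    return (o+d*((z-o[2])/d[:,2])[:,None])[:,:2]
def ana(c,L0,R0):
    f=c["frame"].astype(int);hsv=cv2.cvtColor(c["frame"],cv2.COLOR_RGB2HSV)
    W=(f.min(2)>170);red=((hsv[...,0]<8)|(hsv[...,0]>172))&(hsv[...,1]>130)&(hsv[...,2]>90)
    P=world(c,W,.072);cs=[]
    for g in(L0,R0):
        x=np.r_[g[:2],.038]
        for rr in(.012,.006,.004):
            d=np.hypot(*(P-x[:2]).T);Q=P[abs(d-x[2])<rr]
            x=least_squares(lambda x:np.hypot(*(Q-x[:2]).T)-x[2],x,loss='soft_l1',f_scale=.001).x
        cs.append(x);
    print("circles",np.round(cs,4))
    L,Rr=cs[0][:2],cs[1][:2];d=L-Rr;th=np.arctan2(d[1],d[0])-np.pi/2;print("sep",np.hypot(*d),"th",th)
    Rd=world(c,red,.113)
    for s,C in(("L",L),("R",Rr)):
        q=Rd[np.hypot(*(Rd-C).T)<.035];a=q.mean(0)-C;print(s,"red n",len(q),"r",np.hypot(*a),"dial",(np.arctan2(a[1],a[0])-th-1.942)%(2*np.pi))
    m=(L+Rr)/2;q=world(c,red,.111);q=q[np.hypot(*(q-m).T)<.04]
    rot=lambda p:(p-m)@np.array([[np.cos(th),-np.sin(th)],[np.sin(th),np.cos(th)]])
    l=rot(q);print("tab",l.min(0),l.max(0),len(q))
    return L,Rr,th
E
python3 - <<'E'
from fit import *
for n in("wrist1","top"):
    c=dict(np.load(n+".npz"));print(n)
    L,Rr,th=ana(c,ray(c,(182,113),.072) if n!="top" else np.array([.539,.11]),ray(c,(331,114),.072) if n!="top" else np.array([.55,-.071]))
E
```

```text
wrist1
circles [[ 0.5391  0.1087  0.0367]
 [ 0.5482 -0.0726  0.0368]]
sep 0.1815447273115198 th 0.05002270761176586
L red n 41 r 0.015348869194291055 dial 0.9481318328465898
R red n 43 r 0.015573336586492063 dial 1.4733518842614517
tab [-0.0212477  -0.01571315] [-0.00573696  0.01468515] 342
top
circles [[ 0.5403  0.1101  0.037 ]
 [ 0.5493 -0.0706  0.037 ]]
sep 0.18087427185128577 th 0.04960961165161937
L red n 0 r nan dial nan
R red n 0 r nan dial nan
tab [-0.02491678 -0.01549298] [-0.01081279  0.01461378] 105fit.py:21: RuntimeWarning: Mean of empty slice.
  q=Rd[np.hypot(*(Rd-C).T)<.035];a=q.mean(0)-C;print(s,"red n",len(q),"r",np.hypot(*a),"dial",(np.arctan2(a[1],a[0])-th-1.942)%(2*np.pi))
  ret = um.true_divide(
```

```bash
cat >> h.py <<'E'
TH=.05
L=np.array([.5397,.1094]);RR=np.array([.5488,-.0716])
def yaw_of(d): return (1.942+d+TH)-np.pi
E
python3 - <<'E'
from h import *
hand.move_gripper(.05)
bot.reach([*L,.235],down(yaw_of(.9)))
w=vision.read_camera("wrist");np.savez("wrist2.npz",**w)
cv2.imwrite("pics/w2.png",w["frame"][:,:,::-1])
for z in (.072,.113):
    p=w["view"]@np.r_[L,z,1];p=p[:3]/p[2];print(w["intrinsics"]@p)
print(get_obs()["time_s"])
E
```

```text
[252.61675826 179.01685866   1.        ]
[252.52079825 192.12864607   1.        ]
3.75
```

View pics/w2.png

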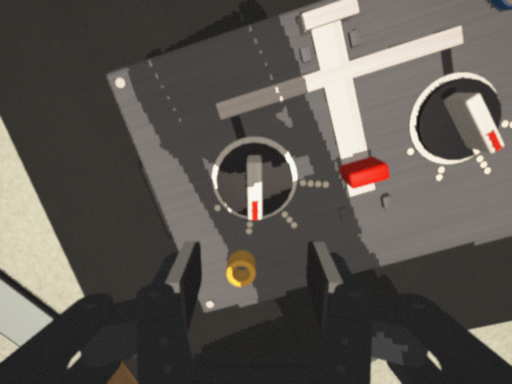

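Near view: the left ring centre is at about (255,178) and the bar top runs from about (256,177) to (255,219), nearly in line with the tool. I'll fit the ring and bar here, then grasp.

```bash
python3 - <<'E'
from fit import *
c=dict(np.load("wrist2.npz"))
f=c["frame"].astype(int);hsv=cv2.cvtColor(c["frame"],cv2.COLOR_RGB2HSV)
for n,C,roi in(("L",L,(235,275,150,225)),("R",RR,(430,511,80,160))):
    P=world(c,f.min(2)>150,.072);x=np.r_[C,.037]
    for rr in(.008,.004,.003):
        d=np.hypot(*(P-x[:2]).T);Q=P[abs(d-x[2])<rr]
        x=least_squares(lambda x:np.hypot(*(Q-x[:2]).T)-x[2],x,loss='soft_l1',f_scale=.001).x
    print(n,"ring",x)
    top=(f.min(2)>185)|((hsv[...,1]>130)&((hsv[...,0]<8)|(hsv[...,0]>172)))
    q=world(c,top,.113);q=q[np.hypot(*(q-x[:2]).T)<.028]
    r=cv2.minAreaRect(np.float32(q*1000));b=cv2.boxPoints(r)
    e=[b[1]-b[0],b[2]-b[1]];a=max(e,key=np.linalg.norm);phi=np.arctan2(a[1],a[0])
    q0=q-q.mean(0);_,_,vt=np.linalg.svd(q0,full_matrices=False);p2=np.arctan2(vt[0,1],vt[0,0])
    print(len(q),"rect",r,"dial",(phi-TH-1.942)%np.pi,(p2-TH-1.942)%np.pi)
E
```

```text
L ring [0.53965695 0.10803903 0.03645621]
469 rect ((529.701416015625, 111.68656921386719), (24.39788818359375, 34.41682815551758), 31.76913833618164) dial 0.13327098 0.8094021266025802
R ring [ 0.54803898 -0.07277803  0.03690903]
925 rect ((548.1749267578125, -74.00837707519531), (31.87448501586914, 55.045433044433594), 87.66596984863281) dial 1.108856 1.4567606263385073
```

```bash
cat >> h.py <<'E'
L=np.array([.5397,.1085]);RR=np.array([.5485,-.0722])
def st(s=""):
    o=get_obs();print(s,"t%.2f"%o["time_s"],"p",np.round(o["position"],4),"F",np.round(o["wrist_force"],2),"T",np.round(o["ft_torque"],3),"w%.4f g%.1f q6 %.3f"%(o["gripper_width"],o["grip_force"],o["joint_pos"][5]));return o
E
python3 - <<'E'
from h import *
bot.servo_line([*L,.104],down(yaw_of(.9)),velocity=.1);st("down")
hand.move_gripper(.0,30);o=st("grip");bot.dwell(.2);o=st()
q=np.array(o["joint_pos"])
for k in range(3):
    q[5]-=.03;bot.goto_joints(q);st("turn")
E
```

```text
down t5.21 p [0.5401 0.1086 0.1046] F [ 0.61  0.03 -0.18] T [-0.031  0.021  0.041] w0.0500 g0.0 q6 2.016
grip t5.63 p [0.54   0.1087 0.1044] F [-0.6   1.69  4.42] T [ 0.213  0.14  -0.025] w0.0112 g34.5 q6 2.016
 t5.83 p [0.54   0.1087 0.1044] F [-2.23  0.93  6.13] T [0.198 0.172 0.033] w0.0110 g34.7 q6 2.016
turn t6.08 p [0.5399 0.1087 0.1044] F [-1.25  0.03  3.13] T [0.067 0.134 0.023] w0.0113 g34.3 q6 1.987
turn t6.33 p [0.5399 0.1087 0.1044] F [-1.49  1.31  3.14] T [0.172 0.108 0.024] w0.0114 g34.3 q6 1.957
turn t6.58 p [0.5399 0.1087 0.1044] F [-1.82  0.26  3.14] T [0.1   0.1   0.089] w0.0112 g34.4 q6 1.927
```

```bash
cat >> h.py <<'E'
def tz(n=6,dt=.02):
    v=[]
    for _ in range(n): bot.dwell(dt);v.append(get_obs()["ft_torque"][2])
    return np.mean(v)
def cur(): return np.array(get_obs()["joint_pos"])
class Dial:
    """joint-6 dial turner; s=+1 counter-clockwise. q6 command = q0 - (angle-a0)"""
    def __init__(s,q,a): s.q=q.copy();s.a=a;s.log=[]
    def go(s,a): s.q[5]-=a-s.a;s.a=a;bot.goto_joints(s.q)
    def sweep(s,end,step,base,thr):
        d=np.sign(end-s.a)
        while (end-s.a)*d>1e-6:
            s.go(s.a+d*min(step,abs(end-s.a)));T=tz()-base
            if abs(T)>.1: T=.5*T+.5*(tz()-base)
            s.log.append((round(s.a,3),round(float(T),3)))
            if -d*T>thr: return True
        return False
E
python3 - <<'E'
from h import *
q=cur();D=Dial(q,.99)
D.go(1.2)
r=[]
for i in range(3): D.go(D.a+.01);r.append(tz())
print("free ccw",r)
hit=D.sweep(1.60,.016,0,.15);print(hit,D.log);st()
E
```

```text
free ccw [np.float64(-0.024774251758876126), np.float64(0.018129577469357325), np.float64(-0.0006089603993312728)]
False [(np.float64(1.246), 0.004), (np.float64(1.262), 0.008), (np.float64(1.278), 0.018), (np.float64(1.294), 0.02), (np.float64(1.31), 0.015), (np.float64(1.326), -0.001), (np.float64(1.342), 0.028), (np.float64(1.358), -0.002), (np.float64(1.374), 0.016), (np.float64(1.39), 0.01), (np.float64(1.406), -0.0), (np.float64(1.422), 0.025), (np.float64(1.438), 0.016), (np.float64(1.454), 0.03), (np.float64(1.47), 0.021), (np.float64(1.486), -0.0), (np.float64(1.502), 0.036), (np.float64(1.518), 0.041), (np.float64(1.534), 0.034), (np.float64(1.55), 0.014), (np.float64(1.566), 0.018), (np.float64(1.582), 0.018), (np.float64(1.598), 0.006), (np.float64(1.6), -0.012)]
 t16.35 p [0.5399 0.1086 0.1044] F [ 1.28 -4.77  2.2 ] T [-0.876 -0.035 -0.015] w0.0114 g34.3 q6 1.317
```

```bash
sed -i 's/if -d\*T>thr/if abs(T)>thr/' h.py; python3 - <<'E'
from h import *
c=vision.read_camera("scene");cv2.imwrite("pics/s2.png",cv2.resize(c["frame"][130:260,150:390,::-1],None,fx=3,fy=3))
q=cur();D=Dial(q,1.6)
hit=D.sweep(1.98,.016,0,.13);print(hit,[(float(a),t) for a,t in D.log]);st()
E
```

```text
True [(1.616, 0.012), (1.632, 0.012), (1.648, 0.026), (1.664, 0.021), (1.68, 0.023), (1.696, 0.028), (1.712, 0.001), (1.728, 0.012), (1.744, 0.029), (1.76, 0.0), (1.776, 0.0), (1.792, 0.012), (1.808, 0.082), (1.824, 0.041), (1.84, 0.048), (1.856, 0.02), (1.872, 0.048), (1.888, 0.007), (1.904, 0.041), (1.92, 0.015), (1.936, -0.039), (1.952, -0.095), (1.968, -0.136)]
 t24.55 p [0.54   0.1085 0.1044] F [ 0.31 -5.43  1.33] T [-0.979 -0.084 -0.125] w0.0110 g34.2 q6 0.949
```

View pics/s2.png

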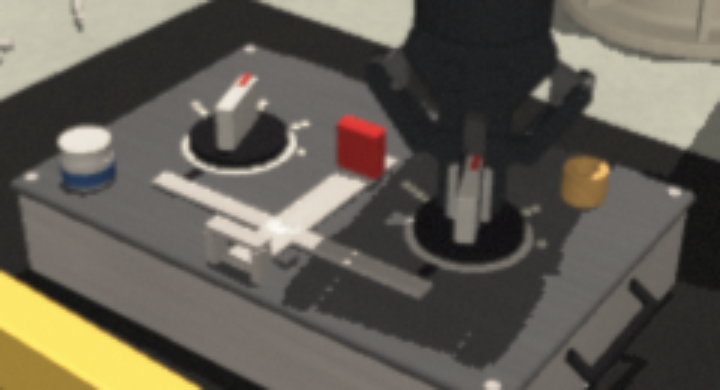

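The bar is turning with the gripper, and resistance climbs past about 1.93. I'll reverse to confirm it's held both ways.

```bash
python3 - <<'E'
from h import *
q=cur();D=Dial(q,1.968)
D.go(1.85);print("mid",tz())
hit=D.sweep(1.70,.016,.015,.12);print(hit,[(float(a),t) for a,t in D.log])
if hit:
    D.go((D.a+1.968)/2);print("centre",D.a,tz())
st()
E
```

```text
mid -0.023535354627369377
True [(1.834, -0.054), (1.818, -0.015), (1.802, 0.044), (1.786, 0.075), (1.77, 0.122)]
centre 1.869 0.01147524489877815
 t27.10 p [0.54   0.1085 0.1044] F [-0.09 -2.9   3.39] T [-0.555  0.106 -0.049] w0.0109 g34.3 q6 1.051
```

```bash
python3 - <<'E'
from h import *
y0=yaw_of(1.46)
o=get_obs();p=np.array(o["position"])
hand.move_gripper(.05);bot.servo_line([p[0],p[1],.16],velocity=.2)
bot.reach([*RR,.16],down(y0));bot.servo_line([*RR,.104],down(y0),velocity=.1);st("down")
hand.move_gripper(0,30);st("grip")
D=Dial(cur(),1.46)
D.go(1.3);D.go(1.17);print("free",tz());st()
hit=D.sweep(.8,.02,.015,.12);print(hit,[(float(a),t) for a,t in D.log]);st()
E
```

```text
down t29.43 p [ 0.5488 -0.0719  0.1042] F [-0.5   0.39  0.29] T [-0.016 -0.065 -0.002] w0.0501 g0.0 q6 1.127
grip t29.86 p [ 0.5488 -0.0714  0.1048] F [-0.29  6.39  4.07] T [ 0.967  0.111 -0.05 ] w0.0115 g33.5 q6 1.127
free -0.02825546781635223
 t30.48 p [ 0.5488 -0.0712  0.1048] F [ 0.74  3.43 -1.42] T [ 0.431  0.032 -0.067] w0.0114 g32.9 q6 1.412
True [(1.15, -0.006), (1.13, -0.124)]
 t31.28 p [ 0.5488 -0.0712  0.1048] F [-0.33  5.08 -0.65] T [ 0.743  0.069 -0.104] w0.0114 g33.0 q6 1.456
```

The −0.12 has the wrong sign for resistance, since clockwise resistance should read positive, so it's a blip. I'll continue with a signed threshold.

```bash
sed -i 's/if abs(T)>thr/if -d*T>thr or abs(T)>.2/' h.py; python3 - <<'E'
from h import *
D=Dial(cur(),1.13);print([tz() for _ in range(2)])
hit=D.sweep(.8,.02,0,.12);print(hit,[(float(a),t) for a,t in D.log]);st()
E
```

```text
[np.float64(-0.0972705616763067), np.float64(-0.08449068208074713)]
True [(1.11, -0.072), (1.09, -0.033), (1.07, -0.03), (1.05, -0.041), (1.03, -0.03), (1.01, 0.017), (0.99, 0.066), (0.97, 0.129)]
 t34.38 p [ 0.5488 -0.0712  0.1048] F [-0.83  4.19 -0.17] T [0.741 0.045 0.132] w0.0113 g33.4 q6 1.616
```

```bash
python3 - <<'E'
from h import *
D=Dial(cur(),.97)
D.go(1.06);print("mid",tz())
hit=D.sweep(1.2,.018,-.01,.12);print(hit,[(float(a),t) for a,t in D.log])
if hit:
    D.go((D.a+.97)/2);print("centre",D.a,tz())
st()
E
```

```text
mid 0.030520408108996127
True [(1.078, 0.051), (1.096, 0.038), (1.114, 0.019), (1.132, -0.021), (1.15, -0.082), (1.168, -0.133)]
centre 1.069 -0.02646585931804443
 t37.28 p [ 0.5488 -0.0712  0.1048] F [ 0.37  3.91 -2.2 ] T [ 0.663 -0.141 -0.026] w0.0112 g32.7 q6 1.514
```

```bash
python3 - <<'E'
from h import *
u=np.array([-np.cos(TH),-np.sin(TH)]);tab=np.array([.5443,.0185])+.015*u
o=get_obs();p=np.array(o["position"]);y=TH+np.pi/2
hand.move_gripper(.05);bot.servo_line([p[0],p[1],.165],velocity=.2)
bot.reach([*tab,.165],down(y));bot.servo_line([*tab,.104],down(y),velocity=.1);st("down")
hand.move_gripper(0,30);st("grip")
def fu(): 
    v=[]
    for _ in range(5): bot.dwell(.02);v.append(get_obs()["wrist_force"][:2]@u)
    return np.mean(v)
b=fu();print("base",b);p0=np.array(get_obs()["position"]);
for d in np.arange(.001,.0081,.001):
    bot.servo_line([*(tab+u*d),.104],velocity=.01);f=fu();print(round(d,4),round(f,2),end="; ")
    if f<-9: print("JAM");break
st()
E
```

```text
down t40.32 p [0.5296 0.0177 0.1043] F [ 0.4  -0.17 -0.05] T [-0.011 -0.034  0.032] w0.0498 g0.0 q6 -0.019
grip t40.73 p [0.5297 0.0178 0.1047] F [-0.83  0.05  6.88] T [-0.02   0.196 -0.027] w0.0131 g32.7 q6 -0.019
base 1.2992129156037289
0.001 -0.56; 0.002 -1.16; 0.003 -1.19; 0.004 -0.72; 0.005 -0.87; 0.006 -0.56; 0.007 -0.42; 0.008 -0.83;  t43.48 p [0.522  0.0174 0.1046] F [1.45 0.37 6.8 ] T [ 0.021 -0.071  0.054] w0.0136 g32.8 q6 -0.020
```

```bash
python3 - <<'E'
from h import *
u=np.array([-np.cos(TH),-np.sin(TH)]);tab=np.array([.5443,.0185])+.015*u
def fu(): 
    v=[]
    for _ in range(4): bot.dwell(.02);v.append(get_obs()["wrist_force"][:2]@u)
    return np.mean(v)
for d in [.012,.016,.020,.024,.027,.028,.029,.0295,.030,.0305,.031,.0315,.032,.0325,.033]:
    bot.servo_line([*(tab+u*d),.104],velocity=.02);f=fu();print(round(d,4),round(f,2),end="; ")
    if f<-8: print("stop");break
st()
E
```

```text
0.012 -0.08; 0.016 -0.15; 0.02 0.22; 0.024 0.43; 0.027 0.41; 0.028 -0.63; 0.029 -0.96; 0.0295 -0.93; 0.03 -1.01; 0.0305 -1.78; 0.031 -4.33; 0.0315 -6.32; 0.032 -8.07; stop
 t48.04 p [0.4996 0.0163 0.1047] F [7.81 0.8  1.14] T [ 0.091 -1.115 -0.021] w0.0134 g32.1 q6 -0.021
```

Reached the stop at about 30 mm. I'll let go, retreat and check.

```bash
python3 - <<'E'
from h import *
hand.move_gripper(.05);p=np.array(get_obs()["position"])
bot.servo_line([p[0],p[1],.2],velocity=.15)
bot.reach([.45,.02,.36],down(TH));st()
w=vision.read_camera("wrist");cv2.imwrite("pics/w3.png",w["frame"][:,:,::-1])
E
```

```text
t50.68 p [0.4498 0.02   0.3592] F [ 0.44  0.85 -0.63] T [-0.007 -0.042 -0.017] w0.0500 g0.0 q6 1.561
```

View pics/w3.png

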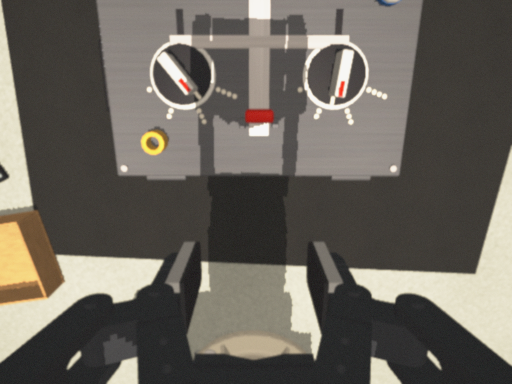

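The picture shows the bolt drawn about 30 mm (tab at (259,116)). The bush stands at (153,142) and the tin at (388,0). The dials are past three on the left and between two and three on the right, where they caught.

```bash
python3 -c "
from workcell import hand_in
print(hand_in())"
```

```text
the job is handed in; nothing more can be done
None
```

Both dials caught and held in both directions (left near 1.87 rad, right near 1.07 rad), the bolt is drawn to its stop at about 30 mm and let go, the bush and tin weren't touched, and I handed the job in at about 51 s.

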